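Unlock the disc case and present the open padlock

ROBOT

A 7-joint arm with a two-finger parallel gripper is mounted at the origin on the work surface. World frame = base frame: x ahead of the robot, y to its left, z up, the work surface at z = 0. Lengths are in m, angles in degrees, forces in N, time in s.
With the tool pointing down it reaches from about 0.425 to 0.875 m from the base axis. Payload 4.7 kg.
Tool frame: the origin (TCP) lies midway between the tips of the shut fingers; the grasp point (between the pads) lies 19 mm behind it; z points along the fingers, x is the direction in which the jaws open and shut, and the axes are right-handed (so a half turn about z gives the same grasp; the last joint's range is limited). The gripper opens to 87 mm and grips with 3 to 60 N. Pads are 19 mm wide; open, the fingers measure 117 mm over their backs; the gripper's body (75 mm by 190 mm) begins 51 mm behind the grasp point.
Start: joints at [73.631, 18.392, -4.016, 83.108, 1.295, 78.541, -3.26], TCP at [0.192, -0.621, 0.223] pointing down, gripper open.
Joint ranges: [-163.93, 163.93], [-17.29, 119.83], [-79.2, 71.16], [3.27, 140.29], [-89.18, 269.18], [5.43, 117.66], [-154.24, 154.24]. Speed limits (degrees/s): [147.25, 147.25, 180, 180, 180, 180, 180].

INTERFACE

Orientations are given as [roll, pitch, yaw] about the fixed x, y, z axes, in that order (R = Rz(yaw) Ry(pitch) Rx(roll)).
In Python, from cell import telemetry, optics, env gives the robot as it stands.
- The arm moves only by the tool arm_command, never from a script. Its arguments are lists of equal length, an entry for each row: "translation": the shift along the tool's x, y, z in cm, a list of three; "twist": the turn about the tool's z in degrees. In form: {"translation": [[x, y, z], ...], "twist": [twist, ...]}. A call has 1 to 10 rows; each row shifts and turns the pose as measured when the row begins, along the tool's axes as they then stand; what a row does not reach is not made up. A row lasts 1/8 s, in which the tool goes at most 62.5 mm and 10.7 degrees, less where a joint would pass 70% of its speed; a pose out of reach is approached as far as the arm can. A call is refused whole if a number of a shift passes 6.25 or a number of a turn 10.7, either way. A call with a gripper value outside its range is refused whole. "grip" is the opening in per cent of the stroke, from 0 (shut) to 100 (fully open), set as the call begins (left out, the last holds). The fingers move at their own pace and stop on an object; "force" is the grip in N (left out, the last holds). Time passes only in rows, so rows that do not move let the fingers close. It gives the time, the measured TCP pose, the force and the opening at its end, in the units of the state.
- telemetry.get_obs(): the state, without advancing time (a new reading comes with each control period).
- optics.read_camera(name): name is "side" or "top" or "wrist"; returns a dict with "img" (480x640x3 uint8, blue, green, red), "fx", "fy", "cx", "cy" (pixels), "dist" ([k1, k2, p1, p2, k3] as OpenCV has them; the pictures are not rectified), "extrinsics" (4x4, takes a point from camera to world coordinates); the wrist camera has in their place "hand_eye" (4x4, takes a point from camera to tool coordinates, whose origin is the TCP and whose axes are the tool frame's). Camera axes: x right, y up, looking along -z (the intrinsics and any distortion apply to the point x, -y, -z); pixel columns grow to the right and rows downward; lengths in m; the calibration is good to about 2 mm. A picture is of the moment at which its call begins: read the wrist's pose just before it. There is no depth.
- env.sign_off(): hands the job in, once; it reports no verdict.
The state is a dict: "time_s": time; "qpos": joint angles; "joint_velocities": joint speeds; "effort": joint torques, N m; "tool_pos": TCP position; "tool_rot": TCP orientation; "force": force on the tool from outside, world axes, zero at the start; "wrist_torque": the same for the moment, N m; "grip_width": finger opening in m.
Only numpy, scipy, OpenCV 4.12 (cv2) and the standard library are available. Lean on these libraries where they do the work, as an engineer would, in place of code of your own. Each camera call takes 0.05 s, during which the arm holds its last target. There are 200 camera calls.

TASK

Open the combination padlock on the grinding-disc case: turn its dial clockwise, click by click, until the pointer clicks into the notch where it points straight at the shackle, then pull the shackle fully out. Lift the opened padlock off the staple and finish holding it in the gripper over the middle of the lock tray, dial up and level, shackle still open, at least 10 cm above the tray's rim; do not put it down or let go. Leave the other things on the bench where they are.

Things in the scene. Friction and masses are not known exactly. Their poses are not given: they have to be found in the camera images.
- lock_center (a point): Centre of the padlock's steel body, a block 66 (x) by 60 (y) by 28 mm (z), 0.4 to 0.7 kg, lying dial up; the shackle points along its -x. It lies in a nest: lugs at the four corners (12 mm high) and low bars at its -x and +x ends (8 mm) stop it turning or sliding (2 mm play). The middle 50 mm of its +y and -y sides is free down to the plate 14 mm below this point: grip across the 60 mm.
- dial_grip (a point): On the dial's vertical axis at mid-height of its grip bar, 28 mm above lock_center. The dial: a black disc (48 mm diameter, 6 mm thick) on top of the body with a bar 40 long, 12 wide, 16 mm tall (8 mm above and below this point), pinched across its 12 mm. The point turns with the dial: its -x runs along the bar to the pointer end, which has a white line.
- dial (a joint): Dial angle, rad: 0 when the pointer points straight at the shackle's bow (index line on the body's edge); positive = counter-clockwise from above. Notches click every 20 deg (0.349), one at 0; let go, it settles in the nearest. Turning takes about 0.1 N m. Starts two to four notches counter-clockwise of 0. The shackle comes out only in the notch at 0 (within 0.1), else it is blocked.
- shackle_bow (a point): Middle of the U-shaped shackle's round end: an 8 mm bar, level, here running along the padlock's y. Shut, it is 83 mm from lock_center along the padlock's -x, at the same height, 14 mm above the hasp plate. Legs 40 mm apart between centres (32 clear inside); inside length from body to bow 46 mm when shut. Axes as the padlock's.
- shackle (a joint): How far the shackle is pulled out along the padlock's -x, m: 0 shut, 0.032 fully out (end stop). About 3 N of friction; stays where it is left. The -y leg stays captive in the body, the +y leg comes free.
- staple_eye (a point): Centre of the steel staple ring (24 mm over all, 5 mm thick) on the disc case that the shackle's +y leg passes through, 10 mm in front of the padlock's body. With the shackle fully out the leg's end is past the ring and the padlock lifts straight up; until then the ring holds it down.
- tray_rim (a point): Centre of the lock tray at rim height: a low square open metal tray, 170 x 170 mm, 50 mm high, fixed to the bench; this point is 50 mm above the bench.
- disc_case: Grey metal case for grinding discs, 226 x 206 mm, fixed to the bench, with a steel hasp plate on top; the padlock lies on the plate, 94 mm above the bench. Origin: centre of the underside; axes parallel to those of the padlock in its nest.
- wax_jar: Bystander, to be left alone: small white jar with a metal cap, 56 mm diameter, 65 mm tall, standing between the disc case and the tray.
- sanding_block: Bystander, to be left alone: cork sanding block, 85 x 48 x 32 mm, near the robot.
- grinding_disc: Bystander, to be left alone: black rubber disc, 110 mm diameter, 10 mm thick, lying flat.
- mug: Bystander, to be left alone: white mug, 80 mm diameter, 90 mm tall.
- putty_knife: Bystander, to be left alone: long flat spatula lying on the bench.
- wrench: Bystander, to be left alone: steel wrench lying on the bench.

How it is judged:
By the outcome, as a careful person would: the job done as asked, in the order asked, and still so for the second after the job is handed in, while the arm keeps its last pose, push and grip.
It also fails if it takes over 72 s, if anything falls off the work surface, if the arm or the gripper's body presses on something with over 40 N, if the wrist force passes 120 N, or if a joint passes its speed limit or range.

## Working session

There is one attempt and no reset: what is moved stays moved. The work goes in short steps, Python scripts to look and compute and a tool call to move; the robot and the scene stay as the last step left them, time stands still between calls to the robot, and variables do not carry over. Pictures are saved under pics/ and viewed, about 8 in all and at most 12, crops included, and the job is handed in when it is done.

Besides the shell and the picture viewer there is one more tool, called as a command line: name --pt "numbers of a row" for each row, then --argument value for the rest. arm_command: Moves the arm, as the interface text tells. Its arguments: {"type":"object","properties":{"translation":{"type":"array","items":{"type":"array","items":{"type":"number"}}},"twist":{"type":"array","items":{"type":"number"}},"grip":{"type":"number"},"force":{"type":"number"}},"required":["translation","twist"]}

```bash
mkdir -p pics; ls
cat > h.py <<'E'
import numpy as np, cv2
from scipy.spatial.transform import Rotation as Ro
from cell import telemetry, optics, env
def cam(name):
    o=telemetry.get_obs(); c=optics.read_camera(name)
    K=np.array([[c['fx'],0,c['cx']],[0,c['fy'],c['cy']],[0,0,1]]);d=np.array(c['dist'],float)
    if 'extrinsics' in c: T=np.array(c['extrinsics'])
    else:
        W=np.eye(4);W[:3,:3]=Ro.from_euler('xyz',o['tool_rot'],degrees=True).as_matrix();W[:3,3]=o['tool_pos'];T=W@np.array(c['hand_eye'])
    return c['img'],K,d,T
def ray(u,v,K,d,T):
    p=cv2.undistortPoints(np.array([[[u,v]]],float),K,d)[0,0]
    return T[:3,3],T[:3,:3]@np.array([p[0],-p[1],-1])
def atz(u,v,z,C):
    o,r=ray(u,v,*C[1:]);return o+r*(z-o[2])/r[2]
def proj(P,C):
    im,K,d,T=C
    q=(np.atleast_2d(P)-T[:3,3])@T[:3,:3]; q=q*[1,-1,-1]
    return cv2.projectPoints(q,np.zeros(3),np.zeros(3),K,d)[0][:,0]
E
python3 - <<'E'
from h import *
o=telemetry.get_obs();print(o)
for n in('top','side'):
    C=cam(n);cv2.imwrite(f'pics/{n}0.png',C[0]);print(n,C[1],C[2],C[3])
E
```

```text
pics
{'time_s': 0.0, 'qpos': array([73.63107723, 18.43910342, -4.01685808, 83.17486288,  1.29454793,
       78.53956838, -3.25960653]), 'joint_velocities': array([-0.05914775, -0.15661683, -0.06838794,  0.16684163,  0.00166025,
       -0.04805345,  0.08646146]), 'effort': array([ 7.62102663e-04, -4.91290712e+01, -4.03326424e-01, -3.12525952e+01,
       -6.39219303e-02,  4.37965686e-02,  1.68632951e-04]), 'tool_pos': array([ 0.19176529, -0.62049602,  0.22146153]), 'tool_rot': array([ 1.79995171e+02,  1.08312425e-01, -7.28197709e+01]), 'force': array([ 0.38901498, -0.68877825, -0.52755955]), 'wrist_torque': array([-0.02218862, -0.00403684, -0.02977645]), 'grip_width': 0.08686180181509216}
top [[623.60740877   0.         314.70155581]
 [  0.         623.60740877 240.34755069]
 [  0.           0.           1.        ]] [-0.02793052  0.          0.          0.          0.        ] [[-0.00907589  0.98408943 -0.17744189  0.30021161]
 [-0.999875   -0.01122861 -0.01113153 -0.01235501]
 [-0.01294684  0.17731868  0.98406832  1.65984998]
 [ 0.          0.          0.          1.        ]]
side [[490.69472759   0.         319.42555254]
 [  0.         490.69472759 231.66308833]
 [  0.           0.           1.        ]] [-0.09209328  0.          0.          0.          0.        ] [[-0.69656508  0.5438205  -0.46803457  0.00913598]
 [-0.71742748 -0.51905203  0.46463191  0.54377578]
 [ 0.00974207  0.65942722  0.75170529  1.0255841 ]
 [ 0.          0.          0.          1.        ]]
```

View pics/top0.png

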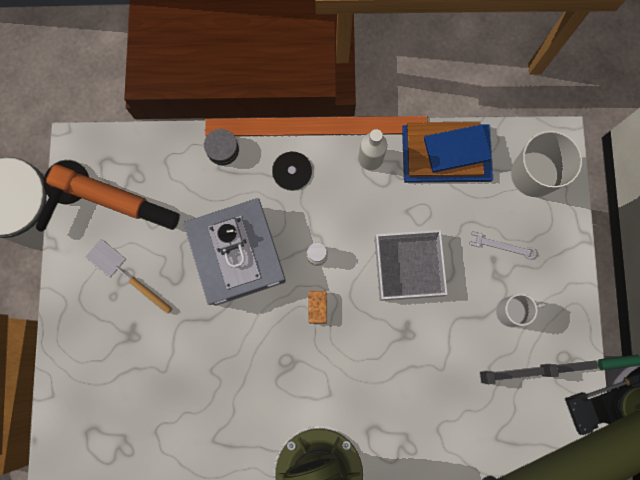

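View pics/side0.png

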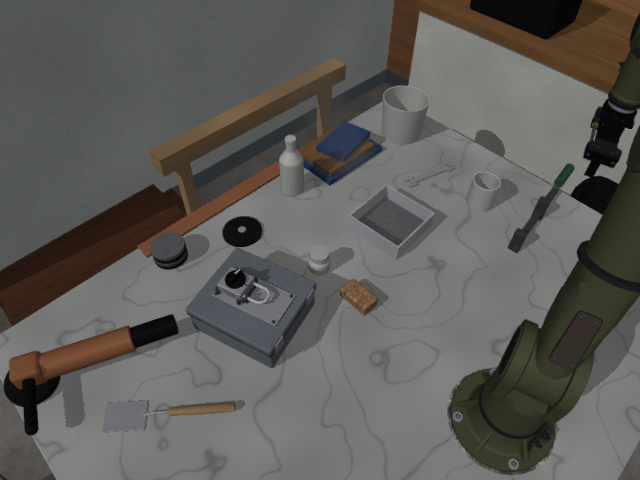

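Run:
```python
from h import *
C=cam('top')
cr=C[0][190:310,175:295];cv2.imwrite('pics/c1.png',cv2.resize(cr,None,fx=5,fy=5,interpolation=cv2.INTER_CUBIC))
print('dial',atz(227,233,.13,C),'bow',atz(238.5,264,.108,C))
for p in [(186,224),(258,199),(285,284),(212,304)]: print('case',atz(*p,.085,C)[:2])
for p in [(376,235),(441,230.5),(447,295),(380,300)]: print('tray',atz(*p,.05,C)[:2])
c=optics.read_camera('wrist');print(c['hand_eye'],c['fx'])
```

```text
dial [0.59726791 0.22441521 0.13      ] bow [0.52173673 0.19753557 0.108     ]
case [0.63097969 0.33824141]
case [0.69515169 0.15197295]
case [0.47254214 0.0818164 ]
case [0.42365008 0.26656934]
tray [ 0.60291633 -0.15516656]
tray [ 0.61298873 -0.32615319]
tray [ 0.44337472 -0.33407411]
tray [ 0.43239028 -0.16099116]
[[ 9.99999757e-01  4.92326270e-04  4.93151182e-04  5.83125405e-04]
 [ 6.07466209e-04 -9.62643368e-01 -2.70771819e-01 -7.32998473e-02]
 [ 3.41420635e-04  2.70772053e-01 -9.62643433e-01 -1.62476392e-01]
 [ 0.00000000e+00  0.00000000e+00  0.00000000e+00  1.00000000e+00]] 412.74748419169407
```

View pics/c1.png

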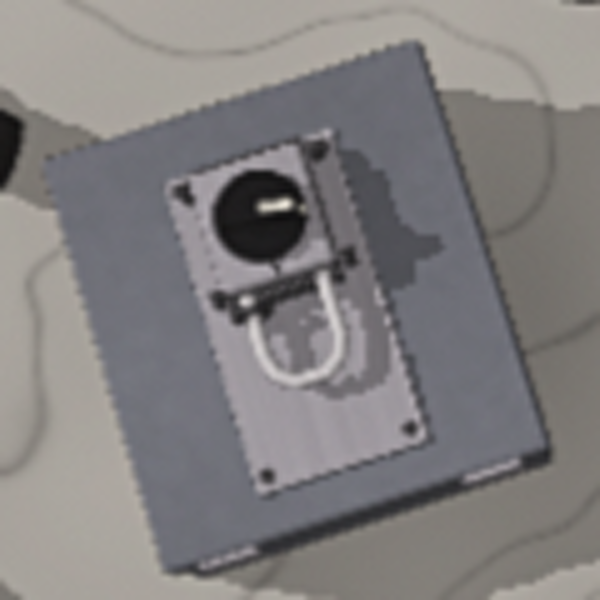

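The top view shows the padlock on the case at yaw of about 18.5°. Its pointer is at image right, about 80° (4 notches) counter-clockwise of the shackle. The bow is at about (238,264), the tray centre at about (411,265), and the wax jar at (317,253). Next I'll move above the lock.

```bash
cat >> h.py <<'E'
def plan(wps,step=5.0,tstep=9.0,nd=1):
    o=telemetry.get_obs();p=np.array(o['tool_pos'])*100;yaw=o['tool_rot'][2];out=[]
    print('now',np.round(p,2),np.round(o['tool_rot'],2),'F',np.round(o['force'],1),'w',round(o['grip_width'],4),'t',o['time_s'])
    for x,y,z,yw in wps:
        g=np.array([x,y,z])*100;dy=(yw-yaw+180)%360-180
        n=max(1,int(np.ceil(max(np.linalg.norm(g-p)/step,abs(dy)/tstep))))
        for i in range(n):
            k=n-i;a=np.deg2rad(yaw);R=np.array([[np.cos(a),np.sin(a),0],[np.sin(a),-np.cos(a),0],[0,0,-1]])
            t=np.round(R.T@((g-p)/k),nd);tw=round(-(((yw-yaw+180)%360-180)/k),1)
            out.append((t.tolist(),tw));p=p+R@t;yaw-=tw
    for i in range(0,len(out),10):
        print({"translation":[r[0] for r in out[i:i+10]],"twist":[r[1] for r in out[i:i+10]]})
E
python3 - <<'E'
from h import *
plan([(.28,-.55,.30,-60),(.52,-.15,.30,-15),(.56,.19,.27,18.5)],5.5,10)
E
```

```text
now [ 19.18 -62.07  22.19] [ 1.7999e+02  7.0000e-02 -7.2820e+01] F [-0.2  0.4 -0.1] w 0.0869 t 0.2
{'translation': [[-1.4, -3.5, -2.6], [-1.1, -3.6, -2.6], [-0.8, -3.7, -2.6], [-2.5, -4.5, -0.0], [-2.1, -4.7, -0.0], [-1.7, -4.9, -0.0], [-1.3, -5.0, -0.0], [-0.8, -5.1, -0.0], [-0.4, -5.2, -0.0], [0.1, -5.2, -0.0]], 'twist': [np.float64(-4.3), np.float64(-4.3), np.float64(-4.2), np.float64(-5.0), np.float64(-5.0), np.float64(-5.0), np.float64(-5.0), np.float64(-5.0), np.float64(-5.0), np.float64(-5.0)]}
{'translation': [[0.5, -5.2, -0.0], [1.0, -5.1, -0.0], [-0.7, -4.8, 0.4], [-0.3, -4.9, 0.4], [0.1, -4.9, 0.4], [0.5, -4.9, 0.4], [0.9, -4.8, 0.5], [1.4, -4.7, 0.4], [1.7, -4.5, 0.5]], 'twist': [np.float64(-5.0), np.float64(-5.0), np.float64(-4.8), np.float64(-4.8), np.float64(-4.8), np.float64(-4.8), np.float64(-4.8), np.float64(-4.8), np.float64(-4.7)]}
```

arm_command --pt "-1.4 -3.5 -2.6" --pt "-1.1 -3.6 -2.6" --pt "-0.8 -3.7 -2.6" --pt "-2.5 -4.5 0" --pt "-2.1 -4.7 0" --pt "-1.7 -4.9 0" --pt "-1.3 -5.0 0" --pt "-0.8 -5.1 0" --pt "-0.4 -5.2 0" --pt "0.1 -5.2 0" --twist '[-4.3,-4.3,-4.2,-5,-5,-5,-5,-5,-5,-5]'

```text
time_s: 1.45
tool_pos: [0.4668, -0.2289, 0.2999]
tool_rot: [-180.0, 0.2, -24.1]
force: [1.2, -0.1, 0.8]
grip_width: 0.087
```

arm_command --pt "0.5 -5.2 0" --pt "1.0 -5.1 0" --pt "-0.7 -4.8 0.4" --pt "-0.3 -4.9 0.4" --pt "0.1 -4.9 0.4" --pt "0.5 -4.9 0.4" --pt "0.9 -4.8 0.5" --pt "1.4 -4.7 0.4" --pt "1.7 -4.5 0.5" --twist '[-5,-5,-4.8,-4.8,-4.8,-4.8,-4.8,-4.8,-4.7]'

```text
time_s: 2.58
tool_pos: [0.5503, 0.2157, 0.2694]
tool_rot: [180.0, -0.0, 20.8]
force: [0.6, -0.3, 1.0]
grip_width: 0.0867
```

arm_command --pt "0 0 0" --pt "0 0 0" --twist '[0,0]'

```text
time_s: 2.82
tool_pos: [0.5486, 0.2202, 0.2685]
tool_rot: [-179.8, 0.1, 21.2]
force: [0.1, -0.7, 0.4]
grip_width: 0.0871
```

Run:
```python
from h import *
C=cam('wrist');cv2.imwrite('pics/w1.png',C[0])
import pickle;pickle.dump(C,open('w1.pkl','wb'))
o=telemetry.get_obs();print(o['tool_pos'],o['tool_rot'],o['joint_velocities'])
```

```text
[0.54832742 0.2204444  0.26858548] [-1.79808639e+02  5.10975116e-02  2.12513077e+01] [ 0.80987141 -0.70702596  0.14934605  0.05466555 -0.30494668  0.08838794
 -0.03865405]
```

View pics/w1.png

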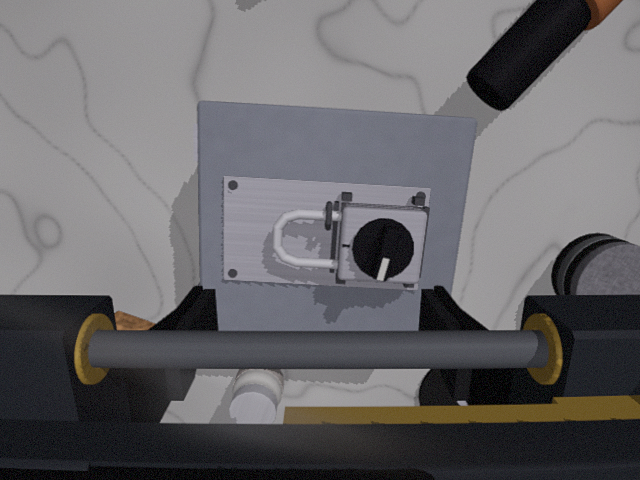

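Run:
```python
from h import *
import pickle;C=pickle.load(open('w1.pkl','rb'))
cr=C[0][165:300,265:440];cv2.imwrite('pics/c2.png',cv2.resize(cr,None,fx=4.4,fy=4.4,interpolation=cv2.INTER_CUBIC))
g=cv2.cvtColor(C[0],cv2.COLOR_BGR2GRAY)
m=np.zeros_like(g);m[210:290,345:420]=(g[210:290,345:420]<50)
n,l,s,c=cv2.connectedComponentsWithStats(m);i=1+np.argmax(s[1:,4])
cn=cv2.findContours((l==i).astype('uint8'),cv2.RETR_EXTERNAL,2)[0][0]
print(s[i],cv2.fitEllipse(cv2.convexHull(cn)))
```

```text
[ 352  219   62   62 2694] ((382.6433410644531, 248.4642333984375), (59.997291564941406, 61.46543502807617), 35.97415542602539)
```

View pics/c2.png

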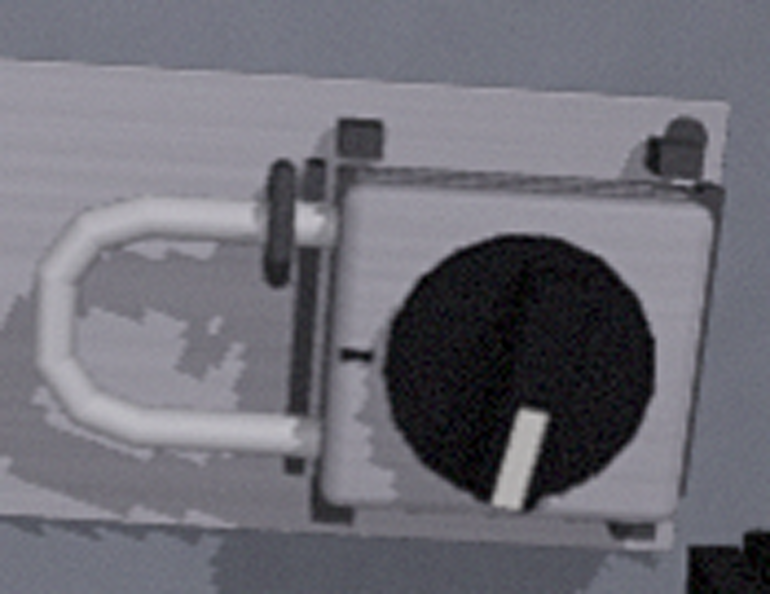

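Run:
```python
from h import *
import pickle;C=pickle.load(open('w1.pkl','rb'))
f=lambda p,z:atz(265+p[0]/4.4,165+p[1]/4.4,z,C)
b=np.array([f(p,.122) for p in[(338,183),(717,190),(690,515),(322,503)]]);print(b,b.mean(0))
for i in range(4):
    e=b[(i+1)%4]-b[i];print(np.linalg.norm(e),np.rad2deg(np.arctan2(e[1],e[0])))
print('dial',f((520,367),.127),atz(382.6,248.5,.128,C))
bow=f((57,318),.108);print('bow',bow, 'ring',f((281,220),.108))
print('index',f((355,355),.122))
w=[f((535,410),.144),f((508,505),.144)];d=w[1]-w[0];print('ptr',w,np.rad2deg(np.arctan2(d[1],d[0])))
pl=[f(p,.094) for p in[(728,103),(672,548)]];d=pl[0]-pl[1];print('plate',pl,np.rad2deg(np.arctan2(d[1],d[0]))-90)
cs=[atz(*p,.085,C) for p in[(199,101),(475,119)]];d=cs[1]-cs[0];print('case',np.rad2deg(np.arctan2(d[1],d[0])))
pe=[atz(*p,.094,C) for p in[(223,176),(432,188)]];d=pe[1]-pe[0];print('plate edge',np.rad2deg(np.arctan2(d[1],d[0])))
```

```text
[[0.55807365 0.24284528 0.122     ]
 [0.61965908 0.26554378 0.122     ]
 [0.64069495 0.20954054 0.122     ]
 [0.57740896 0.18752948 0.122     ]] [0.59895916 0.22636477 0.122     ]
0.0656352611665989 20.23233978317264
0.059823662391700776 -69.41287650750625
0.0670045096466743 -160.8221678136992
0.05859771272901127 109.26676754728204
dial [0.59928097 0.22500994 0.127     ] [0.5986382 0.2249896 0.128    ]
bow [0.52103325 0.19884004 0.108     ] ring [0.55266324 0.23077236 0.108     ]
index [0.57244514 0.21542215 0.122     ]
ptr [array([0.6002276, 0.2226405, 0.144    ]), array([0.60274754, 0.20566622, 0.144     ])] -81.55575480544192
plate [array([0.62348154, 0.27915848, 0.094     ]), array([0.65112472, 0.19477613, 0.094     ])] 18.13850186836504
case 17.708512427366863
plate edge 17.960115398032265
```

The wrist view agrees: the lock is centred at about (0.599, 0.2253) with yaw about 18.8°, and the pointer is at −81.5°, four notches counter-clockwise. The bow is at (0.521, 0.199). Next I'll grip the dial bar.

Run:
```python
from h import *
plan([(.5988,.2252,.19,8.6),(.5988,.2252,.16,8.6)],3,6)
```

```text
now [54.83 22.04 26.86] [-1.7981e+02  5.0000e-02  2.1250e+01] F [-0.  -0.1  0.6] w 0.0872 t 2.875
{'translation': [[1.2, 0.3, 2.0], [1.2, 0.3, 2.0], [1.3, 0.2, 1.9], [1.3, 0.2, 2.0], [-0.0, -0.0, 3.0]], 'twist': [np.float64(3.2), np.float64(3.2), np.float64(3.1), np.float64(3.2), np.float64(-0.0)]}
```

arm_command --pt "1.2 0.3 2.0" --pt "1.2 0.3 2.0" --pt "1.3 0.2 1.9" --pt "1.3 0.2 2.0" --pt "0 0 2.0" --pt "0 0 0" --pt "0 0 0" --twist '[3.2,3.2,3.1,3.2,0,0,0]' --grip 45

```text
time_s: 3.75
tool_pos: [0.6035, 0.2135, 0.1686]
tool_rot: [179.8, -0.1, 7.3]
force: [-0.7, -1.0, -0.2]
grip_width: 0.0397
```

Run:
```python
from h import *
plan([(.5988,.2252,.131,8.6)],1.5,6,2)
```

```text
now [60.35 21.35 16.86] [ 1.7981e+02 -1.1000e-01  7.2600e+00] F [-0.7 -1.  -0.2] w 0.0397 t 3.75
{'translation': [[-0.1, -0.41, 1.25], [-0.1, -0.41, 1.26], [-0.1, -0.41, 1.25]], 'twist': [np.float64(-0.4), np.float64(-0.5), np.float64(-0.4)]}
```

arm_command --pt "-0.1 -0.4 0" --pt "-0.1 -0.4 0.3" --pt "-0.1 -0.3 0.5" --pt "0 0 0" --twist '[-0.4,-0.4,-0.4,0]'

```text
time_s: 4.25
tool_pos: [0.5988, 0.2259, 0.1626]
tool_rot: [179.8, -0.3, 8.7]
force: [0.8, -0.2, -0.1]
grip_width: 0.0393
```

Run:
```python
from h import *
plan([(.5988,.2252,.131,8.6)],1.0,6,2)
```

```text
now [59.88 22.59 16.26] [179.83  -0.31   8.65] F [ 0.8 -0.2 -0.1] w 0.0393 t 4.25
{'translation': [[-0.0, 0.02, 0.79], [-0.0, 0.02, 0.79], [-0.01, 0.01, 0.79], [-0.0, 0.02, 0.79]], 'twist': [np.float64(0.0), np.float64(0.0), np.float64(0.0), np.float64(0.1)]}
```

arm_command --pt "0 0 0.8" --pt "0 0 0.8" --pt "0 0 0.7" --pt "0 0 0.4" --pt "0 0 0.2" --pt "0 0 0" --twist '[0,0,0,0,0,0]'

```text
time_s: 5.0
tool_pos: [0.5989, 0.2252, 0.1307]
tool_rot: [179.8, -0.2, 8.6]
force: [0.5, 0.2, 0.1]
grip_width: 0.0394
```

Now close on the bar, watching lateral force.

arm_command --pt "0 0 0" --pt "0 0 0" --pt "0 0 0" --pt "0 0 0" --twist '[0,0,0,0]' --grip 0 --force 25

```text
time_s: 5.5
tool_pos: [0.5997, 0.2256, 0.1316]
tool_rot: [179.8, -0.4, 8.6]
force: [1.0, 0.5, -1.8]
grip_width: 0.0117
```

arm_command --pt "0 0 0" --pt "0 0 0" --pt "0 0 0" --pt "0 0 0" --pt "0 0 0" --twist '[5,5,5,5,0]'

```text
time_s: 6.12
tool_pos: [0.6002, 0.2259, 0.1314]
tool_rot: [180.0, -0.5, -11.7]
force: [1.1, 0.0, -1.3]
grip_width: 0.0114
```

arm_command --pt "0 0 0" --pt "0 0 0" --pt "0 0 0" --pt "0 0 0" --pt "0 0 0" --pt "0 0 0" --pt "0 0 0" --pt "0 0 0" --pt "0 0 0" --pt "0 0 0" --twist '[5,5,5,5,0,5,5,5,4.5,0]'

```text
time_s: 7.38
tool_pos: [0.6001, 0.2253, 0.1313]
tool_rot: [-179.8, -0.3, -51.1]
force: [-0.1, 0.1, 0.5]
grip_width: 0.0119
```

arm_command --pt "0 0 0" --pt "0 0 0" --pt "0 0 0" --pt "0 0 0" --pt "0 0 0" --twist '[5,5,5,4.5,0]'

```text
time_s: 8.0
tool_pos: [0.6007, 0.2252, 0.1314]
tool_rot: [-179.6, -0.3, -70.2]
force: [0.6, -0.2, 0.5]
grip_width: 0.0117
```

arm_command --pt "0 0 0" --pt "0 0 0" --twist '[1,0]'

```text
time_s: 8.25
tool_pos: [0.6007, 0.2252, 0.1314]
tool_rot: [-179.6, -0.3, -71.0]
force: [0.4, -0.2, -0.1]
grip_width: 0.0117
```

arm_command --pt "0 0 0" --pt "0 0 0" --pt "0 0 0" --pt "0 0 -1.5" --pt "0 0 -2.5" --pt "0 0 -2.5" --pt "0 0 -2" --pt "0 0 -1" --pt "0 0 0" --twist '[0,0,0,0,0,0,0,0,0]' --grip 50

```text
time_s: 9.38
tool_pos: [0.6005, 0.2263, 0.2342]
tool_rot: [-179.4, -0.2, -70.9]
force: [0.5, -0.1, 0.2]
grip_width: 0.0432
```

Run:
```python
from h import *
plan([(.535,.15,.24,18.8)],3,7)
```

```text
now [60.05 22.63 23.42] [-179.35   -0.22  -70.89] F [ 0.5 -0.1  0.2] w 0.0432 t 9.375
{'translation': [[0.4, 0.7, -0.0], [0.3, 0.7, -0.0], [0.2, 0.7, -0.1], [0.1, 0.8, -0.0], [0.0, 0.8, -0.1], [-0.0, 0.8, -0.0], [-0.1, 0.8, -0.1], [-0.2, 0.7, -0.0], [-0.3, 0.7, -0.1], [-0.4, 0.6, -0.0]], 'twist': [np.float64(-6.9), np.float64(-6.9), np.float64(-6.9), np.float64(-6.9), np.float64(-6.9), np.float64(-6.9), np.float64(-6.9), np.float64(-6.9), np.float64(-6.9), np.float64(-6.9)]}
{'translation': [[-0.5, 0.6, -0.1], [-0.6, 0.5, -0.0], [-0.6, 0.5, -0.1]], 'twist': [np.float64(-6.9), np.float64(-6.9), np.float64(-6.9)]}
```

arm_command --pt "0.1 0.7 0" --pt "0 0.7 0" --pt "0 0.7 0" --pt "-0.2 0.7 0" --pt "-0.3 0.8 0" --pt "-0.4 0.7 0" --pt "-0.5 0.6 0" --pt "-0.7 0.6 0" --pt "-0.8 0.5 0" --pt "-0.8 0 0" --twist '[-9,-9,-9,-9,-9,-9,-9,-9,-9,-8]'

```text
time_s: 10.62
tool_pos: [0.5269, 0.1817, 0.2242]
tool_rot: [179.9, 0.2, 21.1]
force: [0.1, -0.4, 0.6]
grip_width: 0.0432
```

Run:
```python
from h import *
plan([(.52,.1985,.24,18.8)],3,7)
C=cam('wrist');cv2.imwrite('pics/w2.png',C[0])
```

```text
now [52.69 18.17 22.42] [179.86   0.24  21.13] F [ 0.1 -0.4  0.6] w 0.0432 t 10.625
{'translation': [[-0.0, -1.8, -1.6]], 'twist': [np.float64(2.3)]}
```

View pics/w2.png

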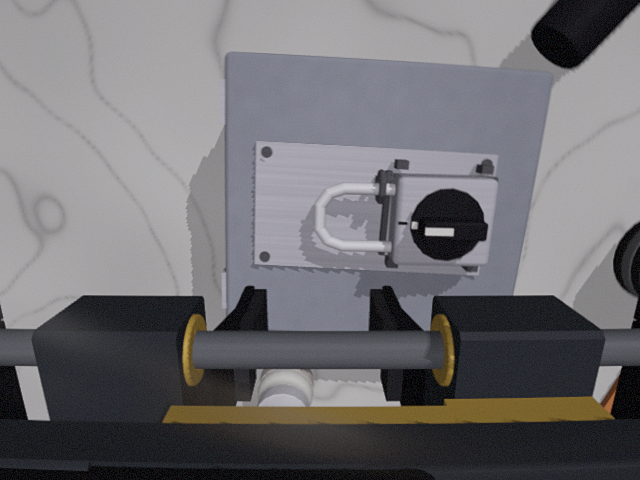

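The dial pointer (white line at about (438,232)) now lines up with the index mark (403,223), pointing at the shackle. Next is the bow.

Run:
```python
from h import *
C=cam('wrist');i=C[0][165:265,305:405]
print('bow',atz(321,216,.108,C))
o=telemetry.get_obs();print(o['tool_pos'],o['joint_velocities'].max())
plan([(.521,.1988,.20,18.8),(.521,.1988,.16,18.8)],1.5,7)
```

```text
bow [0.52056703 0.19686503 0.108     ]
[0.52658426 0.18200934 0.22439692] 0.7367155706853338
now [52.66 18.2  22.44] [179.84   0.25  20.89] F [-0.9  0.1 -0.6] w 0.0436 t 10.725
{'translation': [[0.0, -0.6, 0.8], [0.0, -0.6, 0.8], [0.1, -0.6, 0.8], [-0.0, 0.0, 1.3], [-0.0, 0.0, 1.4], [-0.0, 0.0, 1.3]], 'twist': [np.float64(0.7), np.float64(0.7), np.float64(0.7), np.float64(-0.0), np.float64(-0.0), np.float64(-0.0)]}
```

arm_command --pt "0 -0.6 0.8" --pt "0 -0.6 0.8" --pt "0 -0.5 0.8" --pt "0 0 1.3" --pt "0 0 1.4" --pt "0 0 0.8" --pt "0 0 0" --twist '[0.7,0.7,0.7,0,0,0,0]' --grip 32

```text
time_s: 11.6
tool_pos: [0.5194, 0.199, 0.1589]
tool_rot: [179.9, 0.4, 18.4]
force: [-0.2, -0.7, 0.1]
grip_width: 0.0279
```

Run:
```python
from h import *
plan([(.5208,.1983,.16,18.8)],0.8,7,2)
```

```text
now [51.94 19.9  15.89] [179.89   0.43  18.35] F [-0.2 -0.7  0.1] w 0.0279 t 11.6
{'translation': [[0.11, 0.11, -0.11]], 'twist': [np.float64(-0.4)]}
```

arm_command --pt "0.1 0.1 0.5" --pt "0 0 1.0" --pt "0 0 1.2" --pt "0 0 1.2" --pt "0 0 0.9" --pt "0 0 0.5" --pt "0 0 0.2" --pt "0 0 0" --twist '[-0.4,0,0,0,0,0,0,0]'

```text
time_s: 12.6
tool_pos: [0.5211, 0.198, 0.1004]
tool_rot: [179.9, 0.4, 18.7]
force: [0.2, 0.3, -0.5]
grip_width: 0.0278
```

arm_command --pt "0 0 0.2" --pt "0 0 0" --twist '[0,0]'

```text
time_s: 12.85
tool_pos: [0.5215, 0.1981, 0.0989]
tool_rot: [179.9, 0.3, 18.7]
force: [-0.3, 0.0, 0.1]
grip_width: 0.0276
```

arm_command --pt "0 0 0" --pt "0 0 0" --pt "0 0 0" --twist '[0,0,0]' --grip 0 --force 15

```text
time_s: 13.22
tool_pos: [0.5218, 0.1982, 0.0993]
tool_rot: [179.9, 0.3, 18.7]
force: [-0.0, 0.4, -0.5]
grip_width: 0.008
```

arm_command --pt "-0.4 0 0" --pt "-0.5 0 0" --pt "-0.5 0 0" --pt "-0.5 0 0" --pt "-0.5 0 0" --pt "-0.4 0 0" --pt "-0.3 0 0" --pt "0 0 0" --twist '[0,0,0,0,0,0,0,0]'

```text
time_s: 14.22
tool_pos: [0.4924, 0.1875, 0.0997]
tool_rot: [179.8, -0.0, 18.7]
force: [2.6, 0.4, -2.9]
grip_width: 0.0078
```

arm_command --pt "-0.3 0 0" --pt "-0.3 0 0" --pt "-0.3 0 0" --twist '[0,0,0]'

```text
time_s: 14.6
tool_pos: [0.4906, 0.1879, 0.1019]
tool_rot: [-180.0, -1.0, 18.7]
force: [8.8, 2.3, -4.5]
grip_width: 0.0076
```

arm_command --pt "-0.3 0 0.1" --pt "-0.3 0 0.1" --pt "0 0 0" --twist '[0,0,0]'

```text
time_s: 14.98
tool_pos: [0.4908, 0.1882, 0.1022]
tool_rot: [-179.9, -1.8, 18.6]
force: [1.6, -0.1, -2.7]
grip_width: 0.0082
```

arm_command --pt "0 0 0" --pt "0 0 0" --pt "0 0 0" --pt "0 0 -1" --pt "0 0 -2" --pt "0 0 -3" --pt "0 0 -3" --pt "0 0 -2" --pt "0 0 -1" --pt "0 0 0" --twist '[0,0,0,0,0,0,0,0,0,0]' --grip 30

```text
time_s: 16.23
tool_pos: [0.4837, 0.1875, 0.2281]
tool_rot: [-179.9, -1.4, 18.8]
force: [-0.0, 0.4, -0.8]
grip_width: 0.026
```

Run:
```python
from h import *
C=cam('wrist');cv2.imwrite('pics/w3.png',C[0])
import pickle;pickle.dump(C,open('w3.pkl','wb'))
plan([(.598,.225,.22,-71.2)],3,9)
```

```text
now [48.35 18.75 22.75] [-179.89   -1.38   18.83] F [-0.7  0.2 -0.3] w 0.0263 t 16.275
{'translation': [[1.1, 0.0, 0.1], [1.1, -0.1, 0.1], [1.1, -0.3, 0.1], [1.0, -0.4, 0.1], [0.9, -0.6, 0.1], [0.8, -0.7, 0.0], [0.7, -0.8, 0.1], [0.6, -0.9, 0.0], [0.5, -1.0, 0.1], [0.3, -1.1, 0.0]], 'twist': [np.float64(8.2), np.float64(8.2), np.float64(8.2), np.float64(8.2), np.float64(8.2), np.float64(8.2), np.float64(8.2), np.float64(8.2), np.float64(8.1), np.float64(8.2)]}
{'translation': [[0.1, -1.1, 0.1]], 'twist': [np.float64(8.1)]}
```

View pics/w3.png

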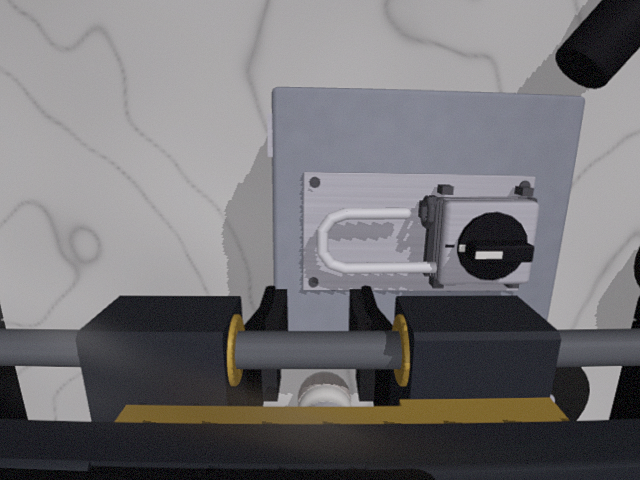

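The shackle is out: the free leg's end at (411,213) is clear of the ring at (427,212). The dial still points at the index mark (449,247).

Run:
```python
from h import *
import pickle;C=pickle.load(open('w3.pkl','rb'))
b=np.array([atz(*p,.122,C) for p in[(441,200),(538,203),(530,283),(437,281)]]);print(b.mean(0))
for i in range(4):
    e=b[(i+1)%4]-b[i];print(np.linalg.norm(e),np.rad2deg(np.arctan2(e[1],e[0])))
print('bow',atz(323,241,.108,C))
```

```text
[0.59575237 0.22487737 0.122     ]
0.06698981820366383 17.050921228821597
0.05763663283919032 -68.69808175981053
0.06775360213088137 -163.23227613597348
0.057250844736323234 110.56528664364374
bow [0.48994364 0.18708649 0.108     ]
```

arm_command --pt "1.1 0 0" --pt "1.1 -0.1 0" --pt "1.1 -0.3 0" --pt "1.0 -0.4 0" --pt "0.9 -0.6 0" --pt "0.8 -0.7 0" --pt "0.7 -0.8 0" --pt "0.6 -0.9 0" --pt "0.5 -1.0 0" --pt "0.3 -1.0 0" --twist '[8.2,8.2,8.2,8.2,8.2,8.2,8.2,8.2,8.2,8.2]' --grip 100

```text
time_s: 17.52
tool_pos: [0.5838, 0.2168, 0.2149]
tool_rot: [-180.0, 0.2, -65.8]
force: [0.9, 0.2, -1.1]
grip_width: 0.0872
```

arm_command --pt "0 0 0" --pt "0 0 0" --twist '[0,0]'

```text
time_s: 17.77
tool_pos: [0.5827, 0.2166, 0.2123]
tool_rot: [179.8, 0.3, -65.6]
force: [0.3, -0.1, 0.0]
grip_width: 0.087
```

Run:
```python
from h import *
plan([(.598,.225,.20,-71.2)],1.5,5)
```

```text
now [58.27 21.66 21.23] [179.78   0.29 -65.57] F [ 0.3 -0.1  0. ] w 0.087 t 17.775
{'translation': [[-0.1, -0.9, 0.6], [-0.1, -0.8, 0.6]], 'twist': [np.float64(2.8), np.float64(2.8)]}
```

arm_command --pt "-0.1 -0.7 0.6" --pt "-0.1 -0.6 0.6" --pt "0 -0.2 1.0" --pt "0 0 1.0" --pt "0 0 0" --twist '[2.5,2.5,0.5,0,0]'

```text
time_s: 18.4
tool_pos: [0.5933, 0.2235, 0.1775]
tool_rot: [179.6, 0.2, -70.7]
force: [-0.4, -0.5, 0.7]
grip_width: 0.087
```

Run:
```python
from h import *
plan([(.597,.225,.098,-71.2)],1.5,5,2)
```

```text
now [59.33 22.35 17.75] [179.57   0.23 -70.75] F [-0.4 -0.5  0.7] w 0.087 t 18.4
{'translation': [[-0.0, -0.07, 1.33], [-0.0, -0.06, 1.32], [-0.01, -0.07, 1.33], [-0.0, -0.06, 1.32], [-0.01, -0.07, 1.33], [-0.0, -0.06, 1.32]], 'twist': [np.float64(0.1), np.float64(0.1), np.float64(0.1), np.float64(0.1), np.float64(0.0), np.float64(0.1)]}
```

arm_command --pt "0 -0.2 0.5" --pt "0 -0.2 1.0" --pt "0 -0.1 1.2" --pt "0 0 1.2" --pt "0 0 1.2" --pt "0 0 1.2" --pt "0 0 0.8" --pt "0 0 0.4" --pt "0 0 0" --twist '[0.3,0.2,0,0,0,0,0,0,0]'

```text
time_s: 19.52
tool_pos: [0.5974, 0.2251, 0.0969]
tool_rot: [179.5, 0.2, -71.2]
force: [0.3, -0.9, -0.3]
grip_width: 0.087
```

arm_command --pt "0 0 -0.1" --pt "0 0 0" --pt "0 0 0" --pt "0 0 0" --pt "0 0 0" --twist '[0,0,0,0,0]' --grip 0 --force 45

```text
time_s: 20.15
tool_pos: [0.5984, 0.2253, 0.0994]
tool_rot: [179.7, 0.2, -71.3]
force: [0.5, -0.2, -1.6]
grip_width: 0.0598
```

arm_command --pt "0 0 -0.2" --pt "0 0 -0.3" --pt "0 0 -0.3" --pt "0 0 -0.4" --pt "0 0 0" --twist '[0,0,0,0,0]'

```text
time_s: 20.78
tool_pos: [0.5972, 0.2245, 0.1095]
tool_rot: [179.5, 0.2, -71.3]
force: [-0.2, 0.2, -5.6]
grip_width: 0.0598
```

arm_command --pt "0 0 -1" --pt "0 0 -1.5" --pt "0 0 -2" --pt "0 0 -2.5" --pt "0 0 -2.5" --pt "0 0 -2.5" --pt "0 0 -2.5" --pt "0 0 -1.5" --pt "0 0 -0.5" --pt "0 0 0" --twist '[0,0,0,0,0,0,0,0,0,0]'

```text
time_s: 22.02
tool_pos: [0.5984, 0.2257, 0.2902]
tool_rot: [179.8, 0.2, -71.2]
force: [1.3, -0.7, -6.4]
grip_width: 0.0599
```

Run:
```python
from h import *
plan([(.575,.0,.25,-71.2),(.523,-.244,.235,-71.2)],2.5,5)
```

```text
now [59.84 22.57 29.02] [179.81   0.21 -71.16] F [ 1.3 -0.7 -6.4] w 0.0599 t 22.025
{'translation': [[2.1, 1.0, 0.4], [2.1, 0.9, 0.4], [2.1, 1.0, 0.4], [2.0, 0.9, 0.4], [2.1, 1.0, 0.4], [2.0, 0.9, 0.4], [2.1, 1.0, 0.4], [2.0, 0.9, 0.4], [2.1, 1.0, 0.4], [2.0, 0.9, 0.4]], 'twist': [np.float64(0.0), np.float64(0.0), np.float64(0.0), np.float64(0.0), np.float64(0.0), np.float64(0.0), np.float64(0.0), np.float64(0.0), np.float64(0.0), np.float64(0.0)]}
{'translation': [[2.1, 1.3, 0.2], [2.1, 1.3, 0.1], [2.2, 1.3, 0.2], [2.1, 1.3, 0.1], [2.2, 1.3, 0.2], [2.1, 1.3, 0.1], [2.2, 1.3, 0.2], [2.1, 1.2, 0.1], [2.2, 1.3, 0.2], [2.1, 1.2, 0.1]], 'twist': [np.float64(0.0), np.float64(0.0), np.float64(0.0), np.float64(0.0), np.float64(0.0), np.float64(0.0), np.float64(0.0), np.float64(0.0), np.float64(0.0), np.float64(0.0)]}
```

arm_command --pt "1 0.5 0.2" --pt "2.1 0.9 0.4" --pt "2.1 1.0 0.4" --pt "2.1 0.9 0.4" --pt "2.1 1.0 0.4" --pt "2.1 0.9 0.4" --pt "2.1 1.0 0.4" --pt "2.1 0.9 0.4" --pt "2.1 1.0 0.4" --pt "2.1 1.0 0.4" --twist '[0,0,0,0,0,0,0,0,0,0]'

```text
time_s: 23.28
tool_pos: [0.5675, -0.007, 0.2387]
tool_rot: [178.6, 0.3, -71.3]
force: [0.4, -0.3, -6.0]
grip_width: 0.0598
```

arm_command --pt "2.1 1.3 0.1" --pt "2.1 1.3 0.1" --pt "2.1 1.3 0.1" --pt "2.1 1.3 0.1" --pt "2.1 1.3 0.1" --pt "2.1 1.3 0.1" --pt "2.1 1.3 0.1" --pt "1.5 0.9 0.1" --pt "0.8 0.4 0" --pt "0 0 0" --twist '[0,0,0,0,0,0,0,0,0,0]'

```text
time_s: 24.52
tool_pos: [0.5099, -0.216, 0.2215]
tool_rot: [177.6, 0.8, -71.9]
force: [0.7, 0.4, -4.5]
grip_width: 0.06
```

Run:
```python
from h import *
plan([(.523,-.244,.24,-71.2)],1.5,5)
```

```text
now [ 50.99 -21.6   22.15] [177.59   0.79 -71.93] F [ 0.7  0.4 -4.5] w 0.06 t 24.525
{'translation': [[1.0, -0.1, -0.6], [1.0, -0.1, -0.6], [1.1, -0.2, -0.7]], 'twist': [np.float64(-0.2), np.float64(-0.3), np.float64(-0.2)]}
```

arm_command --pt "1.0 0 -0.6" --pt "1.2 0 -0.6" --pt "1.5 0 -0.6" --pt "1.5 0 0" --pt "1.5 -0.2 0" --pt "1.5 -0.2 0" --pt "0.8 -0.3 0" --pt "0 0 0" --twist '[0,0,0,0,0,0,0,0]'

```text
time_s: 25.52
tool_pos: [0.5496, -0.3037, 0.2385]
tool_rot: [177.7, 0.8, -71.8]
force: [-0.2, 1.6, -5.2]
grip_width: 0.0593
```

arm_command --pt "-1 0 0" --pt "-2 0 0" --pt "-2 0 0" --pt "-1 0 0" --pt "0 0 0" --twist '[0,0,0,0,0]'

```text
time_s: 26.15
tool_pos: [0.5293, -0.2382, 0.2403]
tool_rot: [177.7, 0.9, -71.4]
force: [0.5, 0.5, -4.5]
grip_width: 0.0597
```

Run:
```python
from h import *
plan([(.523,-.244,.24,-71.2)],1.5,5)
```

```text
now [ 52.93 -23.82  24.03] [177.68   0.9  -71.45] F [ 0.5  0.5 -4.5] w 0.0597 t 26.15
{'translation': [[0.4, 0.8, 0.0]], 'twist': [np.float64(-0.2)]}
```

arm_command --pt "0.2 0.4 0" --pt "0.1 0.3 0" --pt "0 0 0" --pt "0 0 0" --twist '[0,0,0,0]'

```text
time_s: 26.65
tool_pos: [0.5229, -0.2461, 0.2405]
tool_rot: [177.7, 0.8, -71.6]
force: [1.2, -0.2, -5.5]
grip_width: 0.0593
```

Run:
```python
from h import *
o=telemetry.get_obs();print(o)
a=cam('side');b=cam('top')
A=cv2.resize(a[0][100:280,300:480],None,fx=3.3,fy=3.3)[:594,:594]
w=cv2.resize(b[0][180:330,350:480],None,fx=1.5,fy=1.5)
cv2.imwrite('pics/f1.png',A)
W=cam('wrist');cv2.imwrite('pics/f2.png',np.hstack([cv2.resize(W[0],(480,360)),cv2.resize(b[0][200:320,360:466],(318,360))]))
T=np.array([o['tool_pos']]);print('top px of tcp',proj(T,b))
```

```text
{'time_s': 26.65, 'qpos': array([ 38.29453428,  11.92921774, -18.93752263,  89.69632807,
         4.68997636,  81.38219441, -52.75344657]), 'joint_velocities': array([ 0.19519612,  0.12353053,  0.18629644, -0.00183828,  0.13028201,
        0.00910281,  0.06850298]), 'effort': array([ 7.54776131e-02, -4.43585122e+01, -1.99340254e+00, -3.35566986e+01,
        8.37364700e-02,  2.88931215e-01,  3.14756791e-03]), 'tool_pos': array([ 0.52292302, -0.24608284,  0.2404888 ]), 'tool_rot': array([177.66655402,   0.82173213, -71.62970839]), 'force': array([ 1.15091805, -0.15805721, -5.49144362]), 'wrist_torque': array([ 0.01921917, -0.17507885,  0.01188897]), 'grip_width': 0.059340095941134124}
top px of tcp [[423.3746902  253.33636697]]
```

View pics/f1.png

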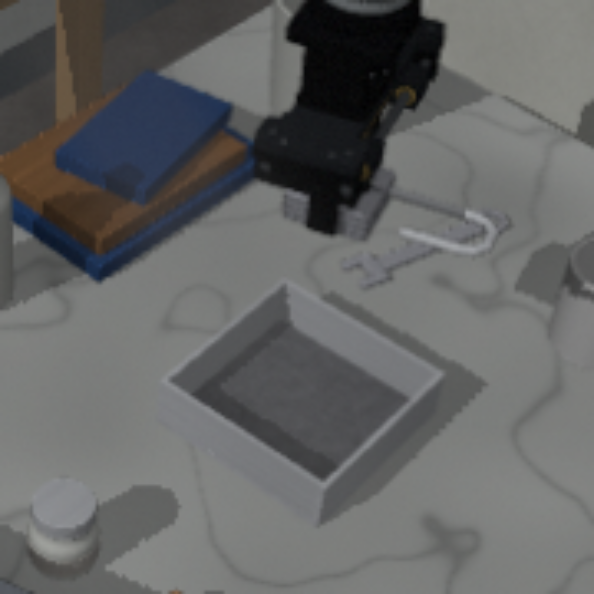

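View pics/f2.png

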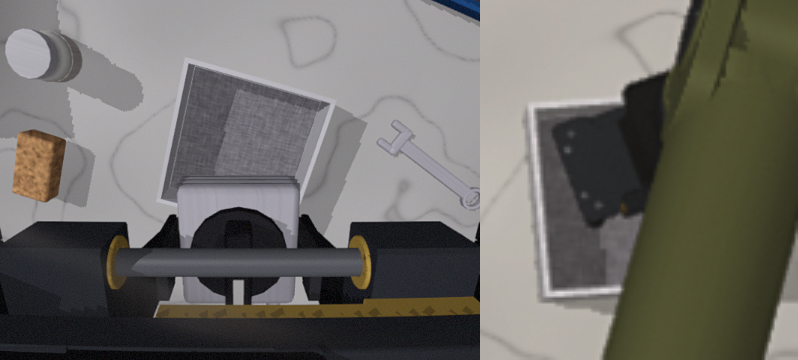

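Run:
```python
from h import *
o=telemetry.get_obs();R=Ro.from_euler('xyz',o['tool_rot'],degrees=True).as_matrix();print('z axis',R[:,2])
C=cam('side')
for t in(-8,-4,0,4,8):  # tilt about jaw axis
    Rt=R@Ro.from_euler('x',t,degrees=True).as_matrix()
    c=o['tool_pos']-R[:,2]*.0095
    for s in(1,-1): print(t,s,proj([c+s*Rt[:,1]*.115],C), (s*Rt[:,1]*.115).round(3))
print('want',300+490/3.3,100+228/3.3)
```

```text
z axis [-4.31543104e-02  7.18266714e-04 -9.99068161e-01]
-8 1 [[447.93838174 166.8388182 ]] [-0.107 -0.036  0.021]
-8 -1 [[358.86161799 151.11108254]] [ 0.107  0.036 -0.021]
-4 1 [[447.71948699 169.57074515]] [-0.108 -0.036  0.013]
-4 -1 [[358.67503326 148.49342851]] [ 0.108  0.036 -0.013]
0 1 [[447.27190462 172.2218616 ]] [-0.109 -0.036  0.005]
0 -1 [[358.69037534 145.90050985]] [ 0.109  0.036 -0.005]
4 1 [[446.6013255  174.77925757]] [-0.109 -0.036 -0.003]
4 -1 [[358.91033452 143.34417043]] [0.109 0.036 0.003]
8 1 [[445.71456426 177.23093365]] [-0.109 -0.036 -0.011]
8 -1 [[359.33681377 140.83644149]] [0.109 0.036 0.011]
want 448.4848484848485 169.0909090909091
```

The padlock is held and open, but it leans about 2.5° because the tool tilted on the way over. There's time left, so I'll try to take that out by retracing the path.

arm_command --pt "-1 -0.6 0" --pt "-2.1 -1.3 0" --pt "-2.1 -1.3 0" --pt "-2.1 -1.3 0" --pt "-2.1 -1.3 0" --pt "-2.1 -1.3 0" --pt "-2.1 -1.3 0" --pt "-1.5 -0.9 0" --pt "-0.8 -0.4 0" --pt "0 0 0" --twist '[0,0,0,0,0,0,0,0,0,0]'

```text
time_s: 28.1
tool_pos: [0.5665, -0.0498, 0.2394]
tool_rot: [177.8, 0.9, -71.2]
force: [-0.1, 0.1, -5.4]
grip_width: 0.0595
```

arm_command --pt "-2.1 -1.0 -0.4" --pt "-2.1 -1.0 -0.4" --pt "-2.1 -1.0 -0.4" --pt "-2.1 -1.0 -0.4" --pt "-2.1 -1.0 -0.4" --pt "-2.1 -1.0 -0.4" --pt "-1 -0.5 -0.2" --pt "0 0 0" --twist '[0,0,0,0,0,0,0,0]'

```text
time_s: 29.1
tool_pos: [0.5877, 0.0895, 0.2643]
tool_rot: [177.5, 0.5, -72.3]
force: [0.0, -1.2, -5.4]
grip_width: 0.0594
```

arm_command --pt "1.3 -4 0" --pt "1.3 -4 0" --pt "0 0 0" --pt "0 0 0" --twist '[0,0,0,0]'

```text
time_s: 29.6
tool_pos: [0.6732, 0.0801, 0.2579]
tool_rot: [177.2, 0.2, -72.8]
force: [-0.7, 0.5, -5.1]
grip_width: 0.0597
```

arm_command --pt "-1.3 4 0" --pt "-1.3 4 0" --pt "0 0 0" --pt "0 0 0" --twist '[0,0,0,0]'

```text
time_s: 30.1
tool_pos: [0.5845, 0.0775, 0.261]
tool_rot: [177.0, 0.0, -73.1]
force: [0.0, -0.1, -4.5]
grip_width: 0.0598
```

Run:
```python
from h import *
plan([(.523,-.244,.245,-72)],2,5)
```

```text
now [58.45  7.75 26.1 ] [177.02   0.   -73.08] F [ 0.  -0.1 -4.5] w 0.0598 t 30.1
{'translation': [[1.7, 0.9, 0.1], [1.7, 0.9, 0.1], [1.7, 0.9, 0.1], [1.7, 0.9, 0.1], [1.7, 0.9, 0.1], [1.7, 0.9, 0.1], [1.7, 0.9, 0.1], [1.7, 0.9, 0.1], [1.7, 0.9, 0.1], [1.7, 0.9, 0.1]], 'twist': [np.float64(-0.1), np.float64(-0.1), np.float64(-0.1), np.float64(-0.1), np.float64(-0.1), np.float64(-0.0), np.float64(-0.1), np.float64(-0.0), np.float64(-0.1), np.float64(-0.0)]}
{'translation': [[1.7, 0.9, 0.1], [1.7, 0.9, 0.1], [1.7, 0.9, 0.1], [1.7, 1.0, 0.1], [1.7, 0.9, 0.1], [1.7, 1.0, 0.0], [1.6, 0.9, 0.1]], 'twist': [np.float64(-0.1), np.float64(-0.0), np.float64(-0.1), np.float64(-0.0), np.float64(-0.1), np.float64(-0.0), np.float64(-0.1)]}
```

arm_command --pt "0.6 0.3 0" --pt "1.2 0.7 0" --pt "1.7 0.9 0" --pt "1.7 0.9 0" --pt "1.7 0.9 0" --pt "1.7 0.9 0" --pt "1.7 0.9 0" --pt "1.7 0.9 0" --pt "1.7 0.9 0" --pt "1.7 0.9 0" --twist '[-0.5,-0.5,0,0,0,0,0,0,0,0]'

```text
time_s: 31.35
tool_pos: [0.5543, -0.1095, 0.2645]
tool_rot: [177.0, 0.1, -72.2]
force: [0.6, -0.3, -5.6]
grip_width: 0.0596
```

arm_command --pt "1.7 0.9 0" --pt "1.7 0.9 0" --pt "1.7 0.9 0" --pt "1.2 0.7 0" --pt "0.6 0.3 0" --pt "0 0 0" --twist '[0,0,0,0,0,0]'

```text
time_s: 32.1
tool_pos: [0.5385, -0.1949, 0.266]
tool_rot: [176.9, 0.1, -72.5]
force: [0.2, 0.1, -5.4]
grip_width: 0.0598
```

Run:
```python
from h import *
plan([(.523,-.244,.24,-72)],1,5)
```

```text
now [ 53.85 -19.49  26.6 ] [ 1.7694e+02  7.0000e-02 -7.2470e+01] F [ 0.2  0.1 -5.4] w 0.0598 t 32.1
{'translation': [[0.7, 0.5, 0.4], [0.7, 0.5, 0.4], [0.7, 0.5, 0.5], [0.7, 0.5, 0.4], [0.7, 0.5, 0.5], [0.7, 0.5, 0.4]], 'twist': [np.float64(-0.1), np.float64(-0.1), np.float64(-0.1), np.float64(-0.1), np.float64(-0.0), np.float64(-0.1)]}
```

arm_command --pt "0.7 0.5 0.4" --pt "0.7 0.5 0.4" --pt "0.7 0.5 0.4" --pt "0.7 0.5 0.3" --pt "0.5 0.3 0" --pt "0 0 0" --twist '[0,0,0,0,0,0]'

```text
time_s: 32.85
tool_pos: [0.5252, -0.2345, 0.2509]
tool_rot: [176.9, 0.1, -72.3]
force: [0.0, -0.4, -4.8]
grip_width: 0.0595
```

arm_command --pt "0 0 0" --pt "0 0 0" --pt "0 0 0" --pt "0 0 0" --pt "0 0 0" --twist '[8,8,8,8,0]'

```text
time_s: 33.48
tool_pos: [0.5265, -0.2327, 0.2518]
tool_rot: [177.4, -1.5, -105.1]
force: [-0.4, 0.4, -5.1]
grip_width: 0.0602
```

arm_command --pt "0 0 0" --pt "0 0 0" --pt "0 0 0" --pt "0 0 0" --pt "0 0 0" --twist '[-8,-8,-8,-8,0]'

```text
time_s: 34.1
tool_pos: [0.5274, -0.2311, 0.2524]
tool_rot: [177.2, 0.2, -71.2]
force: [-0.2, -0.3, -6.1]
grip_width: 0.0597
```

arm_command --pt "0.6 0.1 0.3" --pt "0.6 0.1 0.3" --pt "0 0 0" --pt "0 0 0" --twist '[0,0,0,0]'

```text
time_s: 34.6
tool_pos: [0.5292, -0.2443, 0.2458]
tool_rot: [177.1, 0.2, -71.4]
force: [0.5, -0.8, -5.2]
grip_width: 0.0594
```

Run:
```python
from h import *
o=telemetry.get_obs();print(o['tool_pos'],o['tool_rot'],o['time_s']);R=Ro.from_euler('xyz',o['tool_rot'],degrees=True).as_matrix()
C=cam('side');c=o['tool_pos']-R[:,2]*.0095
L=np.stack([-R[:,1],R[:,0],-R[:,2]],1)  # lock axes: -x=tool y, z up
L[:,1]=np.cross(L[:,2],L[:,0])
P=np.array([[-33,20,0],[-115+20,20,0],[-115,8,0],[-115,-8,0],[-95,-20,0],[-33,-20,0],[-33,-30,14],[-33,30,14],[-33,30,-14],[-33,-30,-14]])/1000
q=proj(c+P@L.T,C);f=8;u0,v0=375,135
im=cv2.resize(C[0][v0:v0+60,u0:u0+90],None,fx=f,fy=f,interpolation=cv2.INTER_CUBIC)
pts=((q-[u0,v0]+.5)*f).astype(int)
for p in pts: cv2.circle(im,tuple(map(int,p)),3,(0,0,255),-1)
tr=proj([[.603,-.155,.05],[.613,-.326,.05],[.443,-.334,.05],[.432,-.161,.05]],C);print('tray',tr)
cv2.imwrite('pics/f3.png',im)
```

```text
[ 0.52915806 -0.24431675  0.24579844] [177.13625125   0.21161846 -71.3908672 ] 34.6
tray [[348.11850829 216.12199658]
 [386.24089663 184.60993339]
 [434.9009841  214.15096994]
 [397.80806091 250.15319656]]
```

View pics/f3.png

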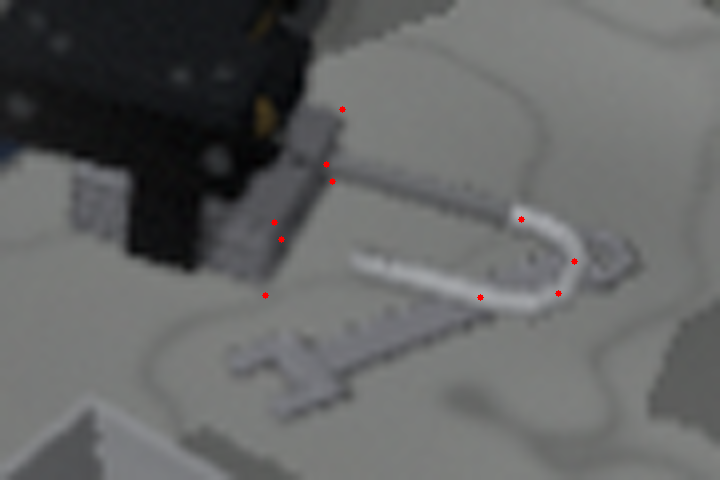

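The overlay fits the padlock to about 1 px, so it sits squarely in the grip and leans only the tool's 3°. Its shackle is fully out. A last centring nudge, then I hand in.

arm_command --pt "-0.1 0.3 0" --pt "0 0.2 0" --pt "0 0 0" --pt "0 0 0" --twist '[0,0,0,0]'

```text
time_s: 35.15
tool_pos: [0.5237, -0.2447, 0.2464]
tool_rot: [177.1, 0.2, -71.4]
force: [-0.3, 0.2, -6.2]
grip_width: 0.0597
```

```bash
python3 -c "
from h import *
o=telemetry.get_obs();print(o['tool_pos'],o['tool_rot'],o['grip_width'],abs(o['joint_velocities']).max())
print(env.sign_off())"
```

```text
[ 0.52370001 -0.24471045  0.24640443] [177.1431904    0.18718313 -71.37002688] 0.059694400704119674 0.22236456995868323
the job is handed in; nothing more can be done
None
```

The padlock is open and held in the gripper over the middle of the lock tray, and I handed the job in at about 35 s of the 72 s allowed.

- **Dial:** I turned it clockwise four notches. The wrist camera showed the pointer on the index mark afterwards, and still there once the shackle was out.
- **Shackle:** I pulled it about 33 mm, until it met the end stop. In the picture the free leg was clear of the staple ring. The lock then lifted freely, with only about 5.6 N on the wrist.
- **Final position:** The tool is at (0.524, −0.245), and I measured the tray's centre at about (0.523, −0.244). The padlock's underside is roughly 19 cm above the rim, and the grip reads 59.7 mm at 45 N.
- **Level:** The padlock is not perfectly level. The tool picked up about 3° of tilt while carrying it, bow end slightly up. I tried retracing the path and turning the wrist, but neither removed it. A side-camera overlay fits the padlock to about 1 px, so it has not slipped in the grip and the shackle is still out.
- **Bystanders:** I touched none of the other things on the bench.

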